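# Seat the shredding disc on its drive base

## Task

Fit the food processor's steel shredding disc, which lies loose and turned out of place on its white drive base: with closed fingertips push the black rib round until the notch in the disc's rim is over the red pin, then press the hub cap straight down until the disc is fully home, and come away from it. Only push and press: do not pinch the rib, do not lift or tip the disc, and leave the jars, mill, garlic and onion beside it where they stand.

Things in the scene. Friction and masses are not known exactly. Their poses are not given: they have to be found in the camera images.
- drive_base: white round base, fixed, 196 mm across, deck 45 mm up; origin at the centre of its underside, z up the shaft's axis. Shaft 19 mm thick under the disc's hub; red pin on the deck on the -x side (roughly toward the robot). A black collar (58 mm) on the shaft carries the disc 18 mm above the deck; pushed down with about 6 N it slides 14 mm to a hard stop and stays where left
- pin (a point): tip of the red pin, 9 mm thick, round-ended, 15.5 mm tall above the deck, 74 mm from the base's axis. Before seating its tip is 2.5 mm below the disc's underside, and it stands half out beyond the rim where the notch is not over it; a small red mark lies on the deck outside it
- shredding_disc: loose steel disc, 156 mm across, 5 mm thick, 0.15 kg, 2 mm teeth on top, 1.5 mm play on the shaft. Origin at the centre of its underside, 63 mm above the counter, 49 mm when seated. Turns either way without limit (about 1 N at the rib), stays where left. Notch on its -x side, rib on +x; seated, its axes match the base's. Goes down only with notch over pin, within about 0.05 rad
- notch (a point): middle of the notch in the disc's rim, 74 mm from the disc's axis, level with the disc's top face: V-shaped, about 20 mm wide at the rim, 15 mm wide 12 mm further in, edged by two black lips
- cap_top (a point): centre of the flat top of the disc's black hub cap, 41 mm across, 38 mm above the disc's underside (101 mm above the counter at the start, 87 mm when seated); press here
- rib: black upright rib fixed on top of the disc, opposite the notch, to be pushed on its flat side: 34 mm long along the disc's radius (from 26 to 60 mm from the axis), 9 mm thick, 22 mm tall above the disc's top face; origin at the middle of its foot, x along the radius outward, y across it
- bean_jar: clip-top glass jar of dark beans, 78x76x122 mm, loose bystander; origin at the centre of its underside
- spice_jar: small glass spice jar with dark cap, 41 mm across, 105 mm tall, loose bystander; origin at the centre of its underside
- wooden_mill: turned wooden mill, 56 mm across, 165 mm tall, loose bystander; origin at the centre of its underside
- garlic: white garlic bulb, about 60 mm across, 58 mm tall, loose bystander; origin at its underside
- onion: brown onion, about 75 mm across, 77 mm tall, loose bystander; origin at its underside

How it is judged (in metres and radians):
On the way:
1. the notch has been turned over the pin (within 7 mm) (horizontal distance between notch and pin below 0.007 m), for 0.1 s.
At the end, for the whole second after the job is handed in: the disc lies at rest, level (within 0.05 rad) and centred on the shaft (within 4 mm), its notch over the pin (within 7 mm), and fully down: its underside no more than 51.5 mm above the counter (49 mm is home) (horizontal distance between notch and pin below 0.007 m and z of shredding_disc in the frame of drive_base below 0.0515 m and horizontal distance between shredding_disc and drive_base below 0.004 m and angle between shredding_disc's own z axis and vertical below 0.05 rad and linear speed of shredding_disc below 0.01 m/s); the robot touches nothing.
It fails at once if the disc is lifted more than 10 mm above where it lay (z of shredding_disc in the frame of drive_base above 0.073 m).
It fails at once if the disc is tipped by more than 0.25 rad (angle between shredding_disc's own z axis and vertical above 0.25 rad).
It fails at once if the rib is pinched or forced (more than 18 N between the fingers and the rib) (contact force between the fingers and rib above 18 N).
It fails at once if a jar, the mill, the garlic or the onion beside the work is moved more than 20 mm (distance of any of bean_jar, spice_jar, wooden_mill, garlic, onion from where it was at the start of the episode above 0.02 m).
It also fails if it takes over 48 s, if anything falls off the work surface, if the arm or the gripper's body presses on something with over 40 N, if the wrist force passes 120 N, or if a joint passes its speed limit or range.

## Robot

A 7-joint arm with a two-finger parallel gripper is mounted at the origin on a cart in front of the work surface, level with it; the furniture and walls round the work are solid. World frame = base frame: x ahead of the robot, y to its left, z up, the work surface at z = 0. Lengths are in mm, angles in rad, forces in N, time in s.
With the tool pointing down it reaches from about 425 to 825 mm from the base axis. Payload 3.6 kg.
Tool frame: the origin (TCP) lies at the very end of the fingers, on their centre line; the grasp point (between the pads) lies 19 mm behind it; z points along the fingers, y is the line along which they close (so a half turn about z gives the same grasp; the last joint's range is limited). The gripper opens to 93 mm and grips with 3 to 60 N. Pads are 15 mm wide; open, the fingers measure 128 mm over their backs; the gripper's body (75 mm by 188 mm) begins 65 mm behind the grasp point.
Start: joints at [-1.218, 0.615, -0.013, 1.423, 0.008, 1.103, -0.04], TCP at [240.942, 603.663, 218.64] pointing down, gripper open.
Joint ranges: [-3.12, 3.12], [-0.3, 2.06], [-1.34, 1.32], [0.26, 2.42], [-1.36, 4.5], [0.01, 1.98], [-2.84, 2.84]. Speed limits (rad/s): [2.79, 2.79, 3.14, 3.14, 3.14, 3.14, 3.14].

## Interface

Orientations are given as a rotation vector (axis times angle).
In Python, from rig import get_obs, camera, order gives the robot as it stands. The module is installed in compiled form; this text tells all that it offers.
- The arm moves only by the shell command python3 -m pendant 'ROWS' [FORCE]. ROWS is JSON, a list that holds one entry, the list of rows, each a list of 7 numbers: the gripper command: -1 is fully open, 1 is shut, values between are in proportion, then the shift along the tool's x, y, z in mm, then the turn, a rotation vector about the tool's x, y, z in degrees. In form: [[[hand, tx, ty, tz, rx, ry, rz], ...]]. A call has exactly 8 rows; each row shifts and turns the commanded pose from where the row before left it, along the tool's axes as they then stand; what a row does not reach is not made up. A row lasts 1/8 s, in which the tool goes at most 62.5 mm and 10.7 degrees, less where a joint would pass 70% of its speed; a pose out of reach is approached as far as the arm can. A call is refused whole if a number of a shift passes 62.5 or a number of a turn 10.7, either way. A call with a gripper value outside its range is refused whole. The fingers move at their own pace and stop on an object; FORCE is the grip in N (left out, the last holds). Time passes only in rows, so rows that do not move let the fingers close, or fill a call up. It gives the time, the measured TCP pose, the force, the opening and the grip force at its end, in the units of the state.
- get_obs(): the state, without advancing time (a new reading comes with each control period).
- camera(name): name is "scene" or "side" or "wrist"; returns a dict with "color" (400x640x3 uint8, red, green, blue), "range_z" (400x640 float32, mm along the optical axis (not along the pixel's ray), 0 where there is no reading), "camera_matrix" (3x3 intrinsics, pixels), "R" (3x3) and "t" (3): a world point X has camera coordinates R X + t; the wrist camera has in their place "mount" (4x4, takes a point from camera to tool coordinates, whose origin is the TCP and whose axes are the flange's). Camera axes: x right, y down, z forward; pixel columns grow to the right and rows downward; lengths in mm; the calibration is good to about 2 mm. The wrist camera is an equidistant fisheye: a pixel r from the principal point sees the ray r / f radians off the axis. A picture is of the moment at which its call begins: read the wrist's pose just before it.
- order.close_job(): hands the job in; it is judged then, once.
The state is a dict: "time": time; "qpos": joint angles; "qvel": joint speeds; "joint_efforts": joint torques, N m; "tcp_pos": TCP position; "tool_rot": TCP orientation; "force": force on the tool from outside, world axes, zero at the start; "torque": the same for the moment, N m; "gripper_width": opening from 0.0 (shut) to 1.0 (fully open); "finger_force": force on a finger pad.
Only numpy, scipy, OpenCV 4.12 (cv2) and the standard library are available. Lean on these libraries where they do the work, as an engineer would, in place of code of your own. Each camera call takes 0.05 s, during which the arm holds its last target. There are 200 camera calls.

## Working session

There is one attempt and no reset: what is moved stays moved. The work goes in short steps, Python scripts to look and compute and a shell command to move; the robot and the scene stay as the last step left them, time stands still between calls to the robot, and variables do not carry over. Pictures are saved under pics/ and viewed, at most 10 in all, crops included, and the job is handed in when it is done.

```bash
mkdir -p pics
python3 - <<'E'
from rig import get_obs,camera
import cv2,numpy as np
o=get_obs();print(o['time'],o['tcp_pos'],o['tool_rot'],o['gripper_width'])
for n in('scene','side'):
    c=camera(n);cv2.imwrite(f'pics/{n}0.png',c['color'][:,:,::-1]);np.savez(f'{n}0.npz',**c)
    print(n,c['camera_matrix'],-c['R'].T@c['t'],c['R'][2])
E
```

```text
0.0 [240.68096098 602.94131634 217.49600362] [-0.59283643 -3.08468456  0.0039407 ] 1.0016689132043652
scene [[494.73104856   0.         314.33141932]
 [  0.         494.73104856 196.75054269]
 [  0.           0.           1.        ]] [-278.89803877 1272.57387521  843.50566102] [ 0.47126576 -0.74063826 -0.47891915]
side [[450.53495591   0.         315.03553992]
 [  0.         450.53495591 198.86565581]
 [  0.           0.           1.        ]] [ -36.96273997 1259.34052602  611.68938527] [ 0.35661646 -0.85834973 -0.36886371]
```

View pics/scene0.png

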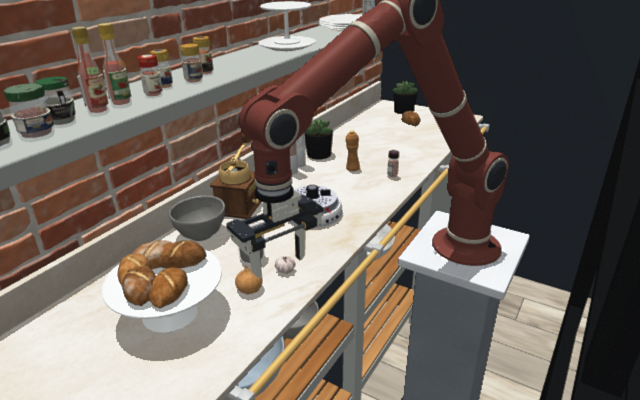

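View pics/side0.png

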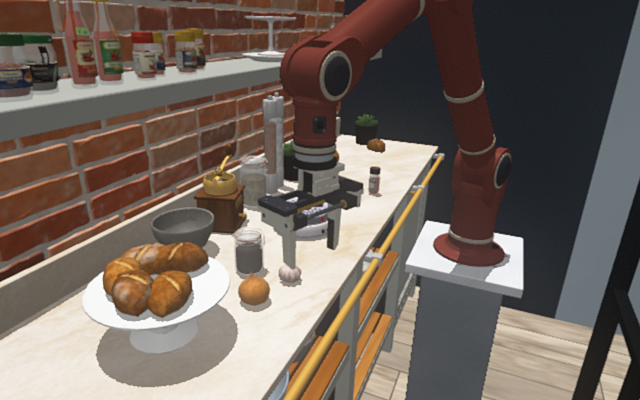

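The disc base is at about (318,205) in the scene view and partly hidden by the gripper. Next I'll locate it by depth and take a wrist view.

```bash
cat > h.py <<'E'
import numpy as np,cv2
from scipy.spatial.transform import Rotation as Ro
from rig import get_obs,camera
def pts(c):
    K=c['camera_matrix'];z=c['range_z'];v,u=np.mgrid[:400,:640]
    p=np.stack([(u-K[0,2])/K[0,0]*z,(v-K[1,2])/K[1,1]*z,z],-1)
    return (p-c['t'])@c['R']
def wrist():
    o=get_obs();c=camera('wrist');K=c['camera_matrix'];z=c['range_z'].astype(float)
    v,u=np.mgrid[:400,:640];x=(u-K[0,2])/K[0,0];y=(v-K[1,2])/K[1,1];r=np.hypot(x,y)+1e-9
    t=np.tan(np.minimum(r,1.5))
    p=np.stack([x/r*t*z,y/r*t*z,z],-1)
    M=c['mount'];p=p@M[:3,:3].T+M[:3,3]
    P=p@Ro.from_rotvec(o['tool_rot']).as_matrix().T+o['tcp_pos']
    return o,c,P
E
python3 - <<'E'
from h import *
c=dict(np.load('scene0.npz'));P=pts(c)
for n,(u,v) in dict(disc=(318,190),basefront=(325,215),onion=(249,280),garlic=(285,264),mill=(353,150),spice=(393,163)).items(): print(n,P[v,u].round())
s=dict(np.load('side0.npz'));print('beanjar',pts(s)[255,249].round())
o,w,W=wrist();print(w['camera_matrix'],w['mount'].round(2),o['time'])
cv2.imwrite('pics/w0.png',w['color'][:,:,::-1]);np.savez('w0.npz',P=W,c=w['color'])
E
```

```text
disc [474.  66.  92.]
basefront [416. 120.  43.]
onion [408. 512.  53.]
garlic [382. 390.  36.]
mill [ 531. -282.   91.]
spice [ 370. -296.   68.]
beanjar [487. 413.  67.]
[[309.70691629   0.         314.22168546]
 [  0.         309.70691629 198.28382439]
 [  0.           0.           1.        ]] [[-0.000e+00 -9.700e-01 -2.500e-01  7.045e+01]
 [ 1.000e+00 -0.000e+00 -0.000e+00  3.000e-02]
 [-0.000e+00 -2.500e-01  9.700e-01 -1.660e+02]
 [ 0.000e+00  0.000e+00  0.000e+00  1.000e+00]] 0.1
```

View pics/w0.png

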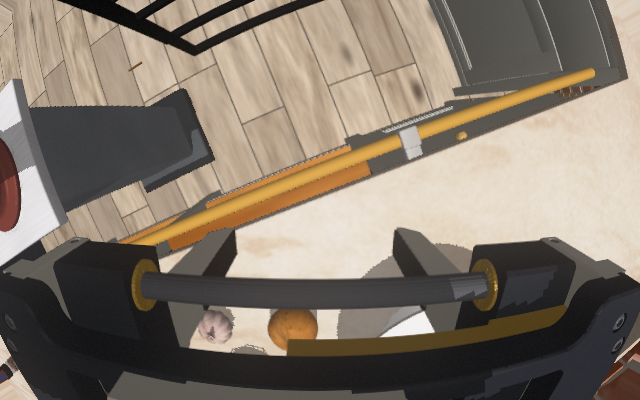

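Run:
```python
from h import *
P=pts(dict(np.load('scene0.npz')));Q=pts(dict(np.load('side0.npz')))
for n,(u,v) in dict(grinder=(235,175),grindbase=(232,200),shelfedge=(240,125),shelfedge2=(330,70),plant=(318,140),white=(299,155),discL=(325,192),discR=(340,210),can=(310,190)).items(): print(n,P[v,u].round())
for n,(u,v) in dict(tall=(274,120),jar2=(252,175),grind=(220,185),wall=(140,200),jar=(249,240)).items(): print(n,Q[v,u].round())
A=np.r_[P.reshape(-1,3),Q.reshape(-1,3)]
m=(abs(A[:,0]-480)<140)&(abs(A[:,1]-70)<140)&(A[:,2]>39)&(A[:,2]<48);print(A[m].min(0),A[m].max(0),m.sum())
# height map 50mm cells
for x in range(800,250,-50):
    print(x,[int(np.max(A[(A[:,0]>=x)&(A[:,0]<x+50)&(A[:,1]>=y)&(A[:,1]<y+50)][:,2],initial=-1)) for y in range(500,-350,-50)])
```

```text
grinder [700. 205. 151.]
grindbase [710. 221.  64.]
shelfedge [284. 632. 533.]
shelfedge2 [170. 506. 618.]
plant [ 702. -305.   90.]
white [ 734. -213.   52.]
discL [457.  51.  82.]
discR [400.  52.  32.]
can [493.  84.  96.]
tall [ 717. -153.  277.]
jar2 [708.  22. 124.]
grind [705. 211. 150.]
wall [867. 367. 128.]
jar [487. 411. 108.]
[394.99432551  -1.89593775  39.10561357] [459.2207367  161.15790586  47.95829512] 329
800 [482, 481, 482, 482, 482, 482, 482, 596, 626, 628, 633, 638, 502, 620, 620, 502, 155]
750 [481, 482, 482, 480, 482, 482, 583, 482, 482, 483, 483, 482, 620, 621, 620, 620, 500]
700 [666, 582, 579, 580, 581, 586, 585, 483, 482, 483, 483, 483, 620, 618, 618, 620, 502]
650 [664, 582, 580, 580, 581, 483, 482, 483, 482, 482, 483, 501, 620, 620, 620, 620, 483]
600 [482, 482, 482, 482, 482, 482, 483, 482, 482, 483, 484, 482, 482, 620, 620, 483, 482]
550 [-1, 3, 5, 4, 3, 2, 3, 15, 14, 71, 72, -1, -1, 6, 8, 5, 162]
500 [118, 7, 119, 123, 109, 4, 5, 19, 0, 103, 97, 71, -1, 7, 7, 7, 167]
450 [118, 52, 118, 124, 110, 6, 7, 43, 72, 105, 92, 69, 8, 5, 6, 6, 7]
400 [66, 79, 31, 44, 5, 6, 5, 45, 72, 78, 91, 44, 6, 5, 8, 5, 6]
350 [54, 52, 36, 57, 4, 4, 5, 5, 31, 45, 33, 6, 6, 5, 6, 8, 108]
300 [4, 6, 5, 4, 5, 5, 4, 6, 7, 5, 6, 5, 6, 6, 6, 7, 6]
```

```bash
python3 -m pendant '[[[1,-43,-40,0,0,0,0],[1,-43,-40,0,0,0,0],[1,-43,-40,0,0,0,0],[1,-43,-40,0,0,0,0],[1,-43,-40,0,0,0,0],[1,-43,-40,0,0,0,0],[1,-43,-40,0,0,0,0],[1,-43,-40,0,0,0,0]]]' 20
python3 -m pendant '[[[1,-40,-38,0,0,0,0],[1,-40,-38,0,0,0,0],[1,-40,-38,0,0,0,0],[1,-40,-38,0,0,0,0],[1,0,0,0,0,0,10.5],[1,0,0,0,0,0,10.5],[1,0,0,0,0,0,10.5],[1,0,0,0,0,0,10.5]]]'
python3 - <<'E'
from h import *
o,w,W=wrist();print(o['tcp_pos'],Ro.from_rotvec(o['tool_rot']).as_matrix()[:,0],o['time'],o['force'])
cv2.imwrite('pics/w1.png',w['color'][:,:,::-1]);np.savez('w1.npz',P=W,c=w['color'])
E
```

```text
time: 1.15
tcp_pos: [442.4, 177.2, 218.7]
tool_rot: [0.593, 3.085, 0.0]
force: [0.8, 1.2, 0.9]
gripper_width: 0.191
finger_force: 0.0
time: 2.15
tcp_pos: [533.8, -21.5, 218.4]
tool_rot: [-1.667, -2.662, 0.001]
force: [-0.2, 0.3, -0.8]
gripper_width: 0.006
finger_force: 0.0
[533.81113388 -21.51133069 218.3618274 ] [-4.36699997e-01  8.99607107e-01  4.07295456e-04] 2.15 [-0.17606251  0.3250314  -0.82897809]
```

View pics/w1.png

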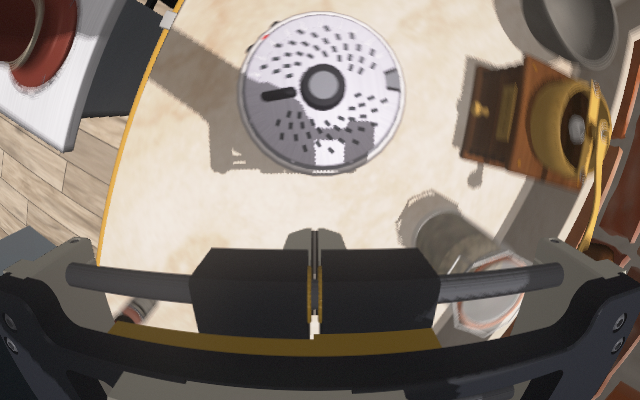

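The wrist view shows the cap at (322,86), rib from (262,97) to (296,92), notch at (392,79), and red pin at about (265,37) with its mark near (250,48).

```bash
cat >> h.py <<'E'
def ray(o,c,u,v,z):
    K=c['camera_matrix'];x=(u-K[0,2])/K[0,0];y=(v-K[1,2])/K[1,1];r=np.hypot(x,y)
    d=np.array([x/r*np.sin(r),y/r*np.sin(r),np.cos(r)]);M=c['mount'];R=Ro.from_rotvec(o['tool_rot']).as_matrix()
    d=R@M[:3,:3]@d;p=R@M[:3,3]+o['tcp_pos'];return p+d*(z-p[2])/d[2]
E
python3 - <<'E'
from h import *
o,w,W=wrist();np.savez('w1.npz',P=W,**w)
c=w['color'].astype(int)
red=(c[:,:,0]>150)&(c[:,:,1]<90)&(c[:,:,2]<90);red[:, :200]=0;red[:,310:]=0;red[90:]=0
v,u=np.nonzero(red);print(list(zip(u,v,W[v,u].round().tolist())))
for n,u,v,z in [('cap',322,86,101),('rib_in',296,92,90),('rib_out',262,97,90),('notch',392,80,68)]: print(n,ray(o,w,u,v,z).round(1),W[v,u].round(1))
# base deck outer circle, cap top
m=(abs(W[:,:,2]-101)<4);print('cap',np.median(W[m],0),m.sum())
m=(abs(W[:,:,2]-90)<4)&(np.hypot(W[:,:,0]-485,W[:,:,1]-80)<70);print('rib',W[m].mean(0),m.sum())
cv2.imwrite('pics/z1.png',cv2.resize(w['color'][0:190,225:420,::-1],None,fx=3,fy=3,interpolation=cv2.INTER_CUBIC))
E
```

```text
[(np.int64(263), np.int64(36), [412.0, 103.0, 46.0]), (np.int64(262), np.int64(37), [412.0, 101.0, 48.0]), (np.int64(263), np.int64(37), [413.0, 102.0, 47.0]), (np.int64(261), np.int64(38), [411.0, 100.0, 48.0]), (np.int64(262), np.int64(38), [412.0, 100.0, 46.0]), (np.int64(260), np.int64(39), [410.0, 98.0, 47.0]), (np.int64(261), np.int64(39), [411.0, 99.0, 46.0]), (np.int64(260), np.int64(40), [411.0, 97.0, 46.0])]
cap [496.3  72.4 101. ] [496.3  72.3 101.9]
rib_in [476.5  57.9  90. ] [474.7  58.9  70.4]
rib_out [449.2  40.3  90. ] [448.9  40.3  88.8]
notch [556.5 115.   68. ] [560.4 120.2  45.1]
cap [834.38515026  86.87607581 100.29232522] 4903
rib [461.77606193  48.33921864  89.13848785] 334
```

View pics/z1.png

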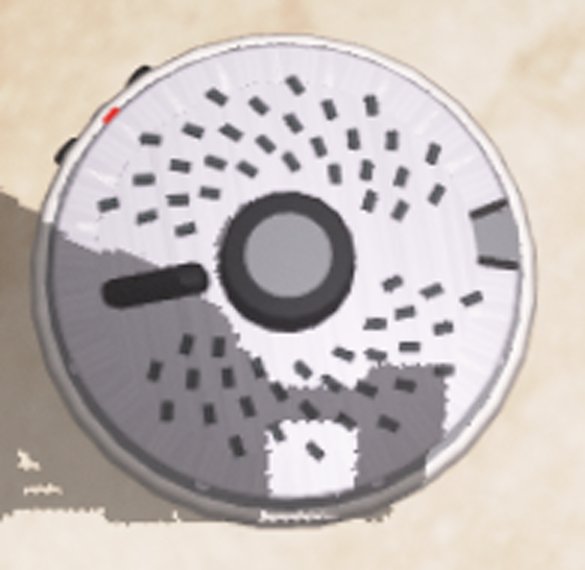

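```bash
python3 -c "
from rig import get_obs;print(get_obs()['qpos'])"
python3 -m pendant '[[[1,59.5,-21.5,0,0,0,0],[1,59.5,-21.5,0,0,0,0],[1,0,0,0,0,0,-9],[1,0,0,40,0,0,0],[1,0,0,40,0,0,0],[1,0,0,40,0,0,0],[1,0,0,22,0,0,0],[1,0,0,0,0,0,0]]]'
python3 - <<'E'
from h import *
o,w,W=wrist();R=Ro.from_rotvec(o['tool_rot']).as_matrix()
print(o['qpos'],(R.T@(np.array([496.3,72.4,76])-o['tcp_pos'])).round(1),np.degrees(np.arctan2(R[1,1],R[0,1])))
cv2.imwrite('pics/w2.png',w['color'][:,:,::-1])
E
```

```text
[-0.19897026  0.44644931  0.29134211  1.76584641 -0.15234221  0.95213051
  0.61263074]
time: 3.25
tcp_pos: [442.9, 64.9, 75.4]
tool_rot: [-1.44, -2.789, 0.004]
force: [0.1, -0.3, -0.2]
gripper_width: 0.004
finger_force: 0.0
[-0.31294699  0.54585288  0.17061456  2.14465325 -0.19644764  0.46924401
  0.62681288] [-24.9  47.9  -0.8] 35.38260788896198
```

View pics/w2.png

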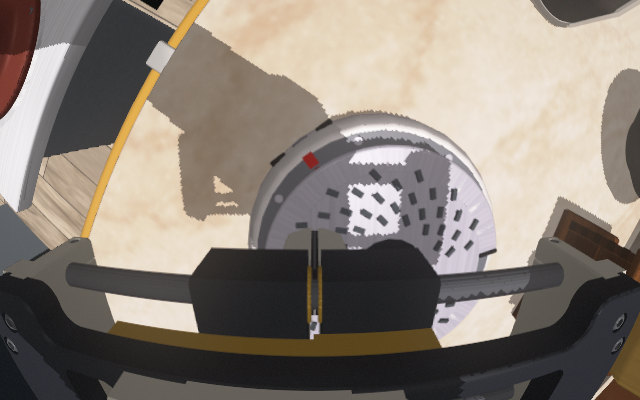

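Clear of the rib on its clockwise side, with the mark visible at (310,160). I'll refine the pin angle and start pushing.

```bash
python3 - <<'E'
from h import *
o,w,W=wrist();p=ray(o,w,310.5,160,45);print(p,W[160,310],np.degrees(np.arctan2(p[1]-72.4,p[0]-496.3)))
E
python3 -m pendant '[[[1,-8,0,0,0,0,0],[1,-5,0,0,0,0,0],[1,-4.23,-0.86,0,0,0,-5],[1,-4.23,-0.86,0,0,0,-5],[1,-4.23,-0.86,0,0,0,-5],[1,-4.23,-0.86,0,0,0,-5],[1,-4.23,-0.86,0,0,0,-5],[1,-4.23,-0.86,0,0,0,-5]]]'
python3 - <<'E'
from h import *
o=get_obs();R=Ro.from_rotvec(o['tool_rot']).as_matrix()
print((R.T@(np.array([496.3,72.4,76])-o['tcp_pos'])).round(1),np.degrees(np.arctan2(R[1,1],R[0,1])))
E
```

```text
[416.19848476  99.46185443  45.        ] [415.82097435  99.48583207  46.78825586] 161.3327443583984
time: 4.35
tcp_pos: [466.7, 33.8, 77.2]
tool_rot: [0.669, 3.069, 0.001]
force: [-0.3, 0.9, 0.9]
gripper_width: 0.005
finger_force: 0.6
[-10.8  47.4   1.2] 65.42313999070791
```

```bash
python3 -m pendant '[[[1,-4.23,-0.86,0,0,0,-5],[1,-4.23,-0.86,0,0,0,-5],[1,-4.23,-0.86,0,0,0,-5],[1,-4.23,-0.86,0,0,0,-5],[1,-4.23,-0.86,0,0,0,-5],[1,-4.23,-0.86,0,0,0,-5],[1,-4.23,-0.86,0,0,0,-5],[1,-4.23,-0.86,0,0,0,-5]]]'
python3 - <<'E'
from h import *
o,w,W=wrist();R=Ro.from_rotvec(o['tool_rot']).as_matrix()
print(o['qpos'],(R.T@(np.array([496.3,72.4,76])-o['tcp_pos'])).round(1),np.degrees(np.arctan2(R[1,1],R[0,1])))
cv2.imwrite('pics/w3.png',w['color'][:,:,::-1])
E
```

```text
time: 5.35
tcp_pos: [498.4, 22.4, 77.0]
tool_rot: [0.42, -3.113, 0.001]
force: [-0.4, 0.7, 0.1]
gripper_width: 0.004
finger_force: 0.4
[ 0.03752147  0.59395552 -0.18722304  2.00287775  0.19758847  0.56250426
  1.55330695] [-11.2  48.8   0.9] 105.38721618391881
```

View pics/w3.png

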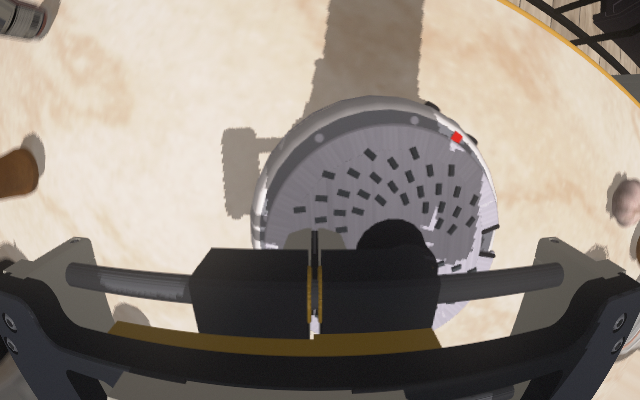

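The disc turns with the finger: the mark is at (456,137) and the notch lip at (488,228). I'll continue.

```bash
python3 -m pendant '[[[1,-4.23,-0.86,0,0,0,-5],[1,-4.23,-0.86,0,0,0,-5],[1,-4.23,-0.86,0,0,0,-5],[1,-4.23,-0.86,0,0,0,-5],[1,-4.23,-0.86,0,0,0,-5],[1,-4.23,-0.86,0,0,0,-5],[1,-4.23,-0.86,0,0,0,-5],[1,-4.23,-0.86,0,0,0,-5]]]'
python3 -m pendant '[[[1,-4.23,-0.86,0,0,0,-5],[1,-4.23,-0.86,0,0,0,-5],[1,-2.54,-0.52,0,0,0,-3],[1,0,0,0,0,0,0],[1,0,0,0,0,0,0],[1,0,0,0,0,0,0],[1,0,0,0,0,0,0],[1,0,0,0,0,0,0]]]'
python3 - <<'E'
from h import *
o,w,W=wrist();R=Ro.from_rotvec(o['tool_rot']).as_matrix()
print(o['qpos'],(R.T@(np.array([496.3,72.4,76])-o['tcp_pos'])).round(1),np.degrees(np.arctan2(R[1,1],R[0,1])))
cv2.imwrite('pics/w4.png',cv2.resize(w['color'][80:280,230:520,::-1],None,fx=2.7,fy=2.7,interpolation=cv2.INTER_CUBIC))
E
```

```text
time: 6.4
tcp_pos: [529.9, 34.2, 76.8]
tool_rot: [1.457, -2.782, 0.001]
force: [-0.9, -1.6, 0.1]
gripper_width: 0.001
finger_force: 0.4
time: 7.4
tcp_pos: [537.8, 43.5, 76.7]
tool_rot: [-1.762, 2.601, -0.0]
force: [-0.1, -0.6, 0.3]
gripper_width: 0.005
finger_force: 0.4
[ 0.16972966  0.67127131 -0.45218629  1.88731191  0.44526265  0.68335145
  2.2135343 ] [-11.5  49.3   0.7] 158.23153851751047
```

View pics/w4.png

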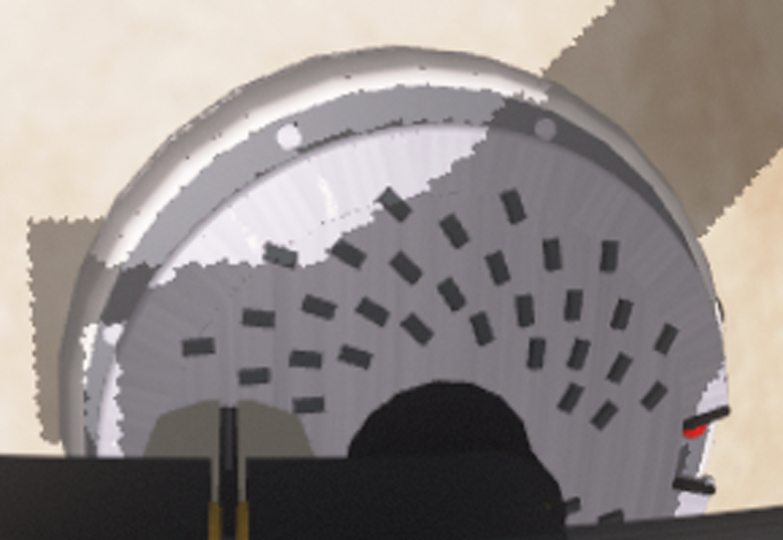

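Pin is at crop (694,432), just inside the notch's upper lip (705,418), with the lower lip at (693,484). A few more degrees are needed.

Run:
```python
from h import *
o,w,W=wrist()
f=lambda x,y,z:ray(o,w,230+x/2.7,80+y/2.7,z)
C=np.array([496.3,72.4,0])
for n,p in dict(cap=f(440,382,101),lip1i=f(686,425,70),lip1o=f(728,410,70),lip2i=f(678,482,70),lip2o=f(712,488,70),pin=f(694,434,59)).items():
    d=p-C;print(n,p.round(1),np.hypot(*d[:2]).round(1),np.degrees(np.arctan2(d[1],d[0])).round(1))
```

```text
cap [493.5  38.5 101. ] 34.0 -94.7
lip1i [432.5  88.1  70. ] 65.7 166.2
lip1o [419.6  89.5  70. ] 78.6 167.4
lip2i [437.5 103.1  70. ] 66.4 152.5
lip2o [427.7 109.8  70. ] 78.1 151.4
pin [425.5  98.8  59. ] 75.6 159.6
```

```bash
python3 -m pendant '[[[1,-1.7,-0.34,0,0,0,-2],[1,0,0,0,0,0,0],[1,12,0,0,0,0,0],[1,20,20,-20,0,0,0],[1,30,30,-50,0,0,0],[1,0,20,-60,0,0,0],[1,0,0,0,0,0,0],[1,0,0,0,0,0,0]]]'
python3 - <<'E'
from h import *
o,w,W=wrist();R=Ro.from_rotvec(o['tool_rot']).as_matrix()
print((R.T@(np.array([496.3,72.4,76])-o['tcp_pos'])).round(1),np.degrees(np.arctan2(R[1,1],R[0,1])))
# project disc centre roughly by nearest W
d=np.linalg.norm(W-np.array([496.3,72.4,101]),axis=2);v,u=np.unravel_index(d.argmin(),d.shape);print(u,v)
m=abs(W[:,:,2]-101)<4;m&=np.hypot(W[:,:,0]-496,W[:,:,1]-72)<30;print('cap',(W[m].min(0)+W[m].max(0))/2,m.sum())
y0=max(0,v-85);x0=u-100;print(x0,y0)
cv2.imwrite('pics/w5.png',cv2.resize(w['color'][y0:y0+170,x0:x0+200,::-1],None,fx=3.5,fy=3.5,interpolation=cv2.INTER_CUBIC))
E
```

```text
time: 8.5
tcp_pos: [453.6, 10.3, 203.3]
tool_rot: [1.806, -2.57, 0.001]
force: [-0.0, 0.2, -0.4]
gripper_width: 0.003
finger_force: 0.0
[-73.  -19.2 127.2] 160.18922197778008
282 249Traceback (most recent call last):
  File "<stdin>", line 6, in <module>
    return umr_minimum(a, axis, None, out, keepdims, initial, where)
ValueError: zero-size array to reduction operation minimum which has no identity
```

```bash
python3 -m pendant '[[[1,-45,0,0,0,0,0],[1,-45,0,0,0,0,0],[1,-45,0,0,0,0,0],[1,-45,0,0,0,0,0],[1,0,0,0,0,0,0],[1,0,0,0,0,0,0],[1,0,0,0,0,0,0],[1,0,0,0,0,0,0]]]'
python3 - <<'E'
from h import *
o,w,W=wrist();R=Ro.from_rotvec(o['tool_rot']).as_matrix()
print((R.T@(np.array([496.3,72.4,76])-o['tcp_pos'])).round(1),np.degrees(np.arctan2(R[1,1],R[0,1])))
d=np.linalg.norm(W-np.array([496.3,72.4,101]),axis=2);v,u=np.unravel_index(d.argmin(),d.shape);print(u,v)
y0=max(0,v-85);x0=u-100;print(x0,y0)
cv2.imwrite('pics/w5.png',cv2.resize(w['color'][y0:y0+170,x0:x0+200,::-1],None,fx=3.5,fy=3.5,interpolation=cv2.INTER_CUBIC))
E
```

```text
time: 9.55
tcp_pos: [514.7, 179.1, 203.4]
tool_rot: [1.804, -2.571, 0.001]
force: [-0.4, -0.2, -0.2]
gripper_width: 0.002
finger_force: 0.0
[106.5 -19.  127.5] 160.1365290973401
291 77
191 0
```

View pics/w5.png

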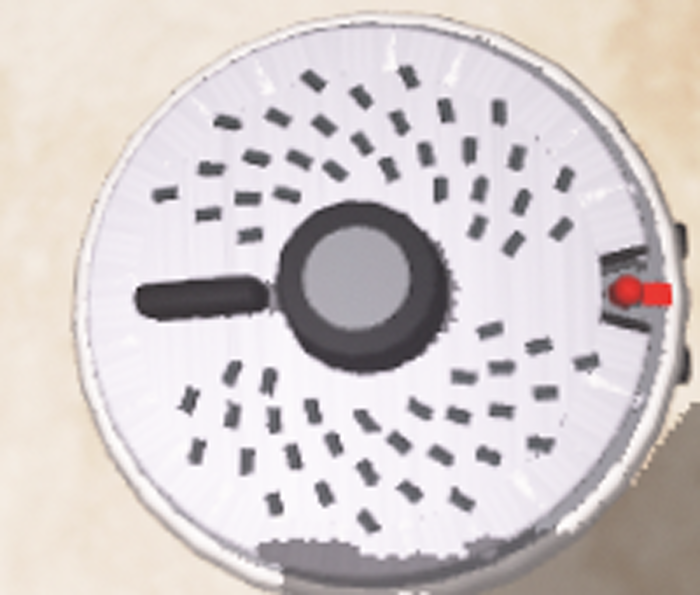

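The pin at crop (626,291) sits midway between the lips (625,258) and (626,322). I'll convert this to angles and get the cap position.

Run:
```python
from h import *
o,w,W=wrist();R=Ro.from_rotvec(o['tool_rot']).as_matrix()
f=lambda x,y,z:ray(o,w,191+x/3.5,y/3.5,z)
C=f(358,277,101);C[2]=0;print('C',C, 'black', f(362,287,90))
for n,p in dict(lip1=f(625,258,70),lip2=f(626,322,70),pin=f(627,291,59),ribo=f(137,299,90),mark=f(658,293,45)).items():
    d=p-C;print(n,p.round(1),np.hypot(*d[:2]).round(1),np.degrees(np.arctan2(d[1],d[0])).round(1))
print((R.T@(C-o['tcp_pos'])).round(1))
```

```text
C [495.59031345  74.75114171   0.        ] black [495.72949331  75.98952754  90.        ]
lip1 [425.1  89.   70. ] 71.9 168.5
lip2 [431.  106.2  70. ] 71.8 154.0
pin [425.5  97.5  59. ] 73.7 162.1
ribo [551.4  56.7  90. ] 58.6 -18.0
mark [413.7 100.1  45. ] 85.8 162.8
[104.8 -17.5 203.6]
```

Notch 161.3° versus pin 162.1°, aligned to within 0.8°. Moving over the cap and down to just above it, then pressing in small steps.

```bash
python3 -m pendant '[[[1,52.5,-9,0,0,0,0],[1,52.5,-9,0,0,0,0],[1,0,0,45,0,0,0],[1,0,0,45,0,0,0],[1,0,0,0,0,0,0],[1,0,0,4,0,0,0],[1,0,0,2,0,0,0],[1,0,0,2,0,0,0]]]'
python3 -m pendant '[[[1,0,0,2,0,0,0],[1,0,0,2,0,0,0],[1,0,0,2,0,0,0],[1,0,0,2,0,0,0],[1,0,0,2,0,0,0],[1,0,0,2,0,0,0],[1,0,0,2,0,0,0],[1,0,0,0,0,0,0]]]'
```

```text
time: 10.65
tcp_pos: [496.9, 75.9, 106.6]
tool_rot: [-1.806, 2.568, -0.002]
force: [0.0, 0.2, 0.3]
gripper_width: 0.005
finger_force: 0.0
time: 11.65
tcp_pos: [496.2, 75.6, 91.3]
tool_rot: [1.807, -2.57, -0.0]
force: [-0.0, -0.6, 3.1]
gripper_width: 0.004
finger_force: 1.2
```

```bash
python3 -m pendant '[[[1,0,0,1,0,0,0],[1,0,0,1,0,0,0],[1,0,0,1,0,0,0],[1,0,0,1,0,0,0],[1,0,0,1,0,0,0],[1,0,0,1,0,0,0],[1,0,0,1,0,0,0],[1,0,0,0,0,0,0]]]'
```

```text
time: 12.65
tcp_pos: [496.4, 75.7, 86.7]
tool_rot: [-1.807, 2.569, -0.003]
force: [-4.3, -1.8, 20.2]
gripper_width: 0.007
finger_force: 10.0
```

Hard stop reached at 86.7 mm with 20 N. Lifting straight off and checking.

```bash
python3 -m pendant '[[[1,0,0,-4,0,0,0],[1,0,0,-15,0,0,0],[1,0,0,-50,0,0,0],[1,0,0,-45,0,0,0],[1,-52.5,9,0,0,0,0],[1,-52.5,9,0,0,0,0],[1,0,0,0,0,0,0],[1,0,0,0,0,0,0]]]'
python3 - <<'E'
from h import *
o,w,W=wrist()
m=np.hypot(W[:,:,0]-496,W[:,:,1]-74.5)<8;print('cap z',np.median(W[m],0))
for a in range(0,360,45):
    q=(496+68*np.cos(np.radians(a)),74+68*np.sin(np.radians(a)));m=np.hypot(W[:,:,0]-q[0],W[:,:,1]-q[1])<4;print(a,np.median(W[m][:,2]).round(1),end=' ')
cv2.imwrite('pics/w6.png',cv2.resize(w['color'][0:170,191:391,::-1],None,fx=3.5,fy=3.5,interpolation=cv2.INTER_CUBIC))
E
```

```text
time: 13.65
tcp_pos: [514.4, 179.7, 198.3]
tool_rot: [1.806, -2.568, 0.001]
force: [0.1, -1.3, -0.7]
gripper_width: 0.006
finger_force: 0.0
cap z [495.90961604  74.56524191  87.1390267 ]
0 53.8 45 53.8 90 54.0 135 53.7 180 53.9 225 53.7 270 53.6 315 53.9
```

View pics/w6.png

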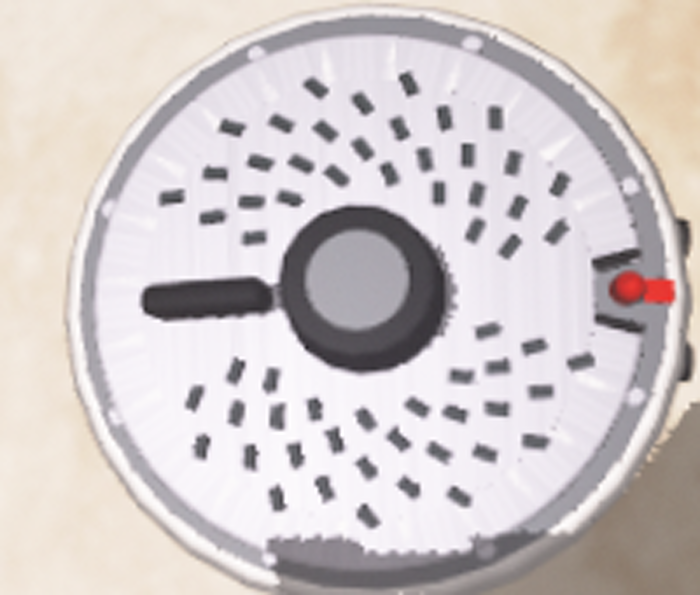

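The disc is level all round, with its top at 54 mm and the cap at 87 mm. The pin (627,288) stands up through the notch, so the disc is fully home.

```bash
python3 -c "
from rig import order;print(order.close_job())"
```

```text
the job is handed in; nothing more can be done
None
```

The shredding disc is seated: its notch is over the red pin, it lies level with the underside at about 49 mm, the arm is clear of it, and the job is handed in (no verdict was returned).

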